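# Carry a lapped blank on the lifter into the clip fixture

### The arm

A 6-joint arm with a two-finger parallel gripper is mounted at the origin on a cart in front of the work surface, level with it; the furniture and walls round the work are solid. World frame = base frame: x ahead of the robot, y to its left, z up, the work surface at z = 0. Lengths are in mm, angles in rad, forces in N, time in s.
With the tool pointing down it reaches from about 375 to 925 mm from the base axis. Payload 5.7 kg.
Tool frame: the origin (TCP) lies midway between the tips of the shut fingers; the grasp point (between the pads) lies r.hold_point_z behind it (r.hold_point_z is the distance from the TCP to the grasp point, in mm); z points along the fingers, y is the line along which they close (so a half turn about z gives the same grasp; the last joint's range is limited). The gripper opens to 88 mm and grips with 3 to 60 N. Pads are 20 mm wide; open, the fingers measure 115 mm over their backs; the gripper's body (75 mm by 178 mm) begins 61 mm behind the grasp point.
Start: joints at [-0.115, 0.359, 1.51, -0, 1.272, -0.115], TCP at [599.968, -0.004, 222.623] pointing down, gripper open.
Joint ranges: [-2.97, 2.97], [-1.01, 2.36], [0.21, 2.38], [-0.96, 4.11], [0.2, 2.71], [-2.98, 2.98]. Speed limits (rad/s): [2.39, 2.39, 3.14, 3.14, 3.14, 3.14].

### API

Orientations are given as a 3x3 rotation matrix whose columns are the frame's x, y, z axes.
In Python, from cell import telemetry, optics, job, r gives the robot as it stands. The module is installed in compiled form; this text tells all that it offers.
- The arm moves only by the shell command python3 -m handwheel 'ROWS' [FORCE]. ROWS is JSON, a list of rows, each an object of numbers: "jaw": the gripper command: -1 is fully open, 1 is shut, values between are in proportion; "tx", "ty", "tz": the shift along the tool's x, y, z in units of 1 m (1.0 is 1 m); "twist": the turn about the tool's z in units of pi rad (1.0 is pi rad). A call has 1 to 8 rows; each row is the pose to reach, as a shift and turn from the pose commanded when the call began, along the tool's axes at that moment, turning the shorter way round; what a row does not reach only later rows make up. A row lasts 1/8 s, in which the tool goes at most 62.5 mm and 10.7 degrees, less where a joint would pass 70% of its speed; a pose out of reach is approached as far as the arm can. A call with a number of a shift or a turn outside -1 to 1 is refused whole. A call with a gripper value outside its range is refused whole. The fingers move at their own pace and stop on an object; FORCE is the grip in N (left out, the last holds). Time passes only in rows, so rows that repeat a pose let the fingers close. It gives the time, the measured TCP pose, the force, the opening and the grip force at its end, in the units of the state.
- telemetry.state(): the state, without advancing time (a new reading comes with each control period).
- optics.get_image(name): name is "scene" or "side" or "wrist"; returns a dict with "frame" (480x640x3 uint8, red, green, blue), "fov_y" (degrees; the focal length in pixels is half the picture's height over the tangent of half this angle, whatever the lens; pixels are square), "cx", "cy" (the principal point, pixels), "R" (3x3) and "t" (3): a world point X has camera coordinates R X + t; the wrist camera has in their place "mount" (4x4, takes a point from camera to tool coordinates, whose origin is the TCP and whose axes are the flange's). Camera axes: x right, y down, z forward; pixel columns grow to the right and rows downward; lengths in mm; the calibration is good to about 2 mm. A picture is of the moment at which its call begins: read the wrist's pose just before it. There is no depth.
- job.sign_off(): hands the job in; it is judged then, once.
The state is a dict: "t": time; "q": joint angles; "qvel": joint speeds; "tau": joint torques, N m; "position": TCP position; "ee_rot": TCP orientation; "force": force on the tool from outside, world axes, zero at the start; "wrist_torque": the same for the moment, N m; "gripper_width": finger opening in mm; "gripper_force": force on a finger pad.
Only numpy, scipy, OpenCV 4.12 (cv2) and the standard library are available. Lean on these libraries where they do the work, as an engineer would, in place of code of your own. Each camera call takes 0.05 s, during which the arm holds its last target. There are 200 camera calls.

### The job

The freshly lapped brass blank on the drying stand must not be touched by the gripper: take the flat lifter by its wooden grip, scoop the blank up on the blade and carry it level to the hooded clip fixture. Set it on the fixture's two rails and, pushing gently with the lifter's heel, slide it in past the spring clips until it is fully home against the back stop, which is set somewhere different each time and can only be felt. Then draw the lifter out, leave the blank held there, and put the lifter down flat on the desk without disturbing the other things.

Things in the scene. Friction and masses are not known exactly. Their poses are not given: they have to be found in the camera images.
- lifter: flat steel lifter, 160 g, standing on the desk. Origin: underside, below the grip's centre; x along the blade to its tip, z up. Upright wooden grip 30 (x) x 16 mm (y), z 3 to 59 mm: pinch across the 16 mm. Blade 20 mm wide, 3 mm thick (z 0 to 3), tip at x 112 mm; foot 40 mm wide, 3 mm thick, x -42 to 6 mm
- lifter_seat (a point): point on the blade's top, x 100, z 3 mm in the lifter: the blank's centre when it sits against the heel. Heel: two pins 4 mm thick at lifter x 73.9, y +-7 mm, with a bar behind them (to x 67.5); they stand 6 mm above the blade's top
- blank: plain brass disc, 50 mm across, 8 mm thick, 100 to 165 g; origin at the centre of its underside, z up. Lies on the stand's rails at the start. Only the lifter may touch it
- stand: fixed aluminium drying stand: base 76 x 76 x 12 mm, two rails 50 mm long, tops 60 mm above the desk; origin under its centre on the desk, x along the rails. Slot between the rails 28 mm wide, 48 mm deep, open at both ends; the blank lies across the rails, within 2.5 mm of the middle. Two short pins at the +x end stop the blank there: go in under it along +x
- nest: fixed steel clip fixture: base plate 164 x 100 x 12 mm (x -30 to 134); origin on the desk, x is the direction of insertion, its mouth at -x. Two rails (x -25 to 104, y +-14 to +-24 mm), tops 60 mm high; the slot between is 28 mm wide, 48 mm deep, open in front. The lifter must not push harder than 12 N on the blank or the fixture
- nest_mid (a point): fixed point at x 45, y 0, z 60 mm in the fixture: middle of the range of home places. Hood: x 30 to 129 mm, underside 86 mm high, cheeks at y +-45. Under it a carriage with the back stop (two pins) and the two clips, set differently each time and not reported: the blank's centre when home is at x 30 to 60 mm, y 0
- clip_left (a joint): spring travel of the left (+y) clip, m: 0 at rest, 0.0055 when the blank's widest part passes, 0.001 to 0.002 when home (0.0005 more per mm short). The clips are 10 mm rollers 14 mm nearer the mouth than the blank's centre when home, at y +-24.5 at rest. Sliding through takes 2 to 5 N, then the force rises sharply at the stop; 6 to 8 N there seats the blank
- clip_right (a joint): the same for the right (-y) clip
- mug: dark brown mug, 90 x 119 x 94 mm, bystander, leave alone; origin under its centre
- stone_case: small dark oblong case, 30 x 88 x 17 mm, bystander, leave alone
- rack_a: black ribbed rack, 77 x 111 x 12 mm, bystander, leave alone

How it is judged (in metres and radians):
On the way:
1. the blank rides on the lifter, clear of the stand (height (world z) of blank above 0.066 m and contact force between blank and lifter above 0.4 N and contact force between blank and stand below 0.05 N and horizontal distance between blank and stand above 0.1 m), for 0.2 s.
At the end, for the whole second after the job is handed in: Blank flat on the fixture's rails (height within 2 mm, tilt < 0.06 rad), within 3 mm of its centre line, 27 to 63 mm along it, home: both clips read 0.3 to 2.9 mm. Lifter flat on the desk (origin within 3 mm, tilt < 0.06 rad), off the blank. Both at rest (x of blank in the frame of nest between 0.027 and 0.063 m and y of blank in the frame of nest between -0.003 and 0.003 m and z of blank in the frame of nest between 0.0575 and 0.062 m and angle between each of blank, lifter's own z axis and vertical below 0.06 rad and value of joint clip_left between 0.0003 and 0.0029 m and value of joint clip_right between 0.0003 and 0.0029 m and linear speed of each of blank, lifter below 0.02 m/s and contact force between blank and lifter below 0.05 N and height (world z) of lifter between -0.003 and 0.003 m); the robot touches nothing.
It fails at once if the gripper or arm touches the blank (contact force between blank and the fingers above 0.3 N or contact force between blank and the arm above 0.3 N).
It fails at once if the blank is tilted by more than 0.2 rad or dropped from the rails' height (angle between blank's own z axis and vertical above 0.2 rad or height (world z) of blank below 0.05 m).
It fails at once if the lifter pushes on the blank or on the fixture with more than 12 N (contact force between blank and lifter above 12 N or contact force between lifter and nest above 12 N).
It fails at once if a bystander is moved by more than 20 mm (distance of any of mug, stone_case, rack_a from where it was at the start of the episode above 0.02 m).
It also fails if it takes over 62 s, if anything falls off the work surface, if the arm or the gripper's body presses on something with over 40 N, if the wrist force passes 120 N, or if a joint passes its speed limit or range.

## Working session

There is one attempt and no reset: what is moved stays moved. The work goes in short steps, Python scripts to look and compute and a shell command to move; the robot and the scene stay as the last step left them, time stands still between calls to the robot, and variables do not carry over. Pictures are saved under pics/ and viewed, at most 10 in all, crops included, and the job is handed in when it is done.

```bash
mkdir -p pics
cat > h.py <<'E'
import numpy as np, cv2
from cell import telemetry, optics, job, r
def grab(n):
    s=telemetry.state(); d=optics.get_image(n); im=d["frame"][:,:,::-1].copy()
    f=240/np.tan(np.radians(d["fov_y"])/2); K=np.array([[f,0,d["cx"]],[0,f,d["cy"]],[0,0,1]])
    if "mount" in d and d.get("mount") is not None:
        M=np.array(d["mount"]); Rw=np.array(s["ee_rot"]); p=np.array(s["position"])
        C=Rw@M[:3,3]+p; Rc=Rw@M[:3,:3]; R=Rc.T; t=-R@C
    else: R=np.array(d["R"]); t=np.array(d["t"])
    return im,K,R,t
def ray(c,u,v):
    im,K,R,t=c; d=R.T@np.linalg.inv(K)@np.array([u,v,1.]); return -R.T@t,d
def onz(c,u,v,z):
    C,d=ray(c,u,v); return C+d*(z-C[2])/d[2]
def proj(c,X):
    im,K,R,t=c; x=K@(R@np.array(X,float)+t); return x[:2]/x[2]
E
python3 - <<'E'
from h import *
import pickle
cs={n:grab(n) for n in ("scene","side","wrist")}
pickle.dump(cs,open("c0.pkl","wb"))
for n,c in cs.items(): cv2.imwrite(f"pics/{n}0.png",c[0]); print(n,(-c[2].T@c[3]).round(), c[1][0,0])
s=telemetry.state(); print(s["t"],s["gripper_width"],r.hold_point_z,np.round(s["ee_rot"],3).tolist())
E
```

```text
scene [512. 978. 518.] 462.7419688264678
side [ 194. 1100.  931.] 625.1909807715664
wrist [600.  72. 383.] 384.06079040809084
0.15 87.94233729544733 18.700000000000003 [[-0.0, 1.0, -0.001], [1.0, 0.0, 0.0], [0.0, -0.001, -1.0]]
```

View pics/scene0.png

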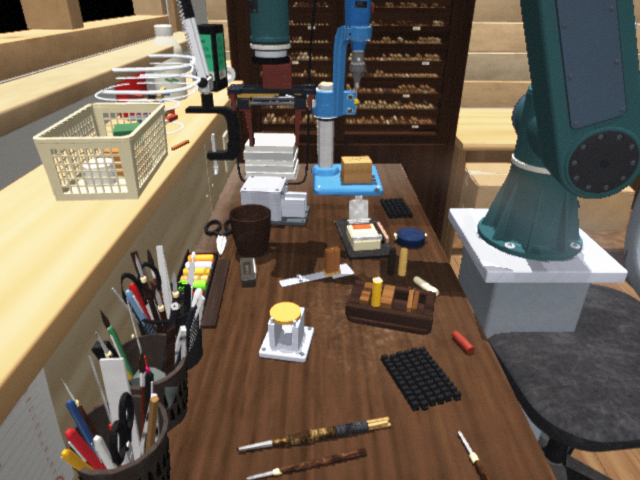

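View pics/side0.png

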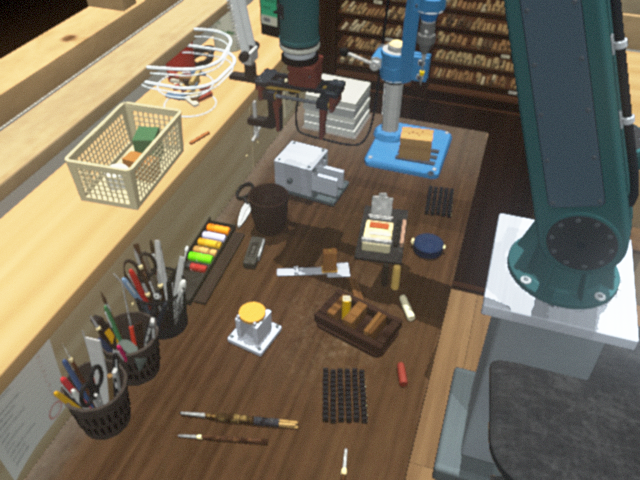

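View pics/wrist0.png

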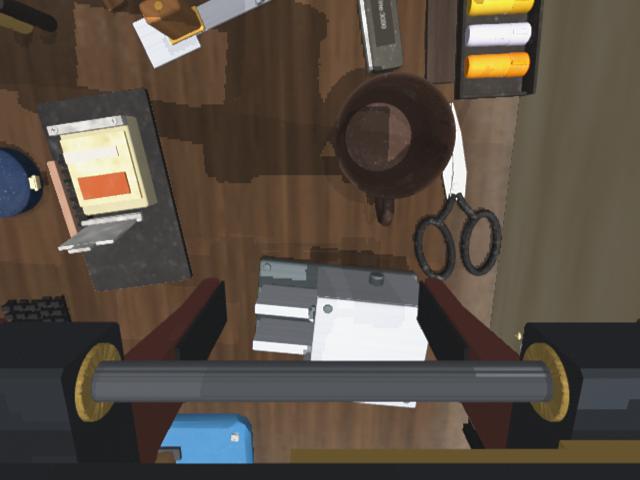

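The views show the blank (orange disc) on its stand at scene (285,312) and side (252,312). The lifter's grip is at side (329,260), with the blade tip near (278,272) and the foot end near (350,270). The fixture's base corner is at wrist (262,258), with its mouth to the left (toward -x) and a small yaw. Next I turn these pixels into rough positions.

Run:
```python
from h import *
import pickle
cs=pickle.load(open("c0.pkl","rb"))
s,d,w=cs["scene"],cs["side"],cs["wrist"]
p=lambda n,X:print(n,X.round())
p("blank sc",onz(s,285,310,68));p("blank sd",onz(d,252,312,68))
p("tip sd",onz(d,278,272,3));p("foot sd",onz(d,350,270,3));p("tip sc",onz(s,281,283,3));p("foot sc",onz(s,353,272,3));p("grip top sd",onz(d,330,250,59))
for u,v in((262,258),(417,272),(270,0),(150,68)):p("w%d,%d"%(u,v),onz(w,u,v,12 if v>200 else 3))
p("railL",onz(w,258,291,60));p("railR",onz(w,255,340,60))
p("mug",onz(w,395,135,90)); p("case",onz(w,383,68,10))
```

```text
blank sc [559. 381.  68.]
blank sd [556. 388.  68.]
tip sd [576. 211.   3.]
foot sd [432. 155.   3.]
tip sc [579. 207.   3.]
foot sc [432. 166.   3.]
grip top sd [474. 168.  59.]
w262,258 [539. -46.  12.]
w417,272 [697. -61.  12.]
w270,0 [554. 188.   3.]
w150,68 [443. 133.   3.]
railL [542. -62.  60.]
railR [ 537. -112.   60.]
mug [653.  73.  90.]
case [654. 132.  10.]
```

```bash
python3 - <<'E'
from h import *
import pickle
cs=pickle.load(open("c0.pkl","rb"))
s,d,w=cs["scene"],cs["side"],cs["wrist"]
def tri(a,b):
    (C1,d1),(C2,d2)=ray(s,*a),ray(d,*b)
    A=np.c_[d1,-d2]; k=np.linalg.lstsq(A,C2-C1,rcond=None)[0]; P,Q=C1+k[0]*d1,C2+k[1]*d2
    return ((P+Q)/2).round(),round(np.linalg.norm(P-Q))
print("col base",onz(d,388,150,20).round(),"sc",onz(s,327,178,20).round())
print("base corners",[onz(d,u,v,15).round() for u,v in((366,163),(437,174),(452,140))])
print("block",tri((357,160),(416,130)),"head",tri((355,102),(418,70)),"chuck",tri((357,78),(428,45)))
print("knob tri spool", tri((376,292),(346,306)))
im=np.hstack([cv2.resize(w[0][240:420,240:440],None,fx=3,fy=3,interpolation=2)])
cv2.imwrite("pics/nestcrop.png",im)
E
python3 -m handwheel '[{"tx":0.05,"ty":-0.03,"jaw":-1},{"tx":0.10,"ty":-0.065,"jaw":-1},{"tx":0.148,"ty":-0.10,"jaw":-1},{"tx":0.148,"ty":-0.10,"jaw":-1},{"tx":0.148,"ty":-0.10,"jaw":-1}]'
python3 - <<'E'
from h import *
import pickle
c=grab("wrist");pickle.dump(c,open("c1.pkl","wb"));cv2.imwrite("pics/w1.png",c[0])
E
```

```text
col base [ 462. -307.   20.] sc [ 475. -332.   20.]
base corners [array([ 503., -235.,   15.]), array([ 318., -246.,   15.]), array([ 308., -423.,   15.])]
block (array([ 392., -317.,   85.]), 9) head (array([ 405., -316.,  252.]), 9) chuck (array([ 396., -349.,  307.]), 0)
knob tri spool (array([402., 293.,  41.]), 0)$[0]: bad value
```

View pics/nestcrop.png

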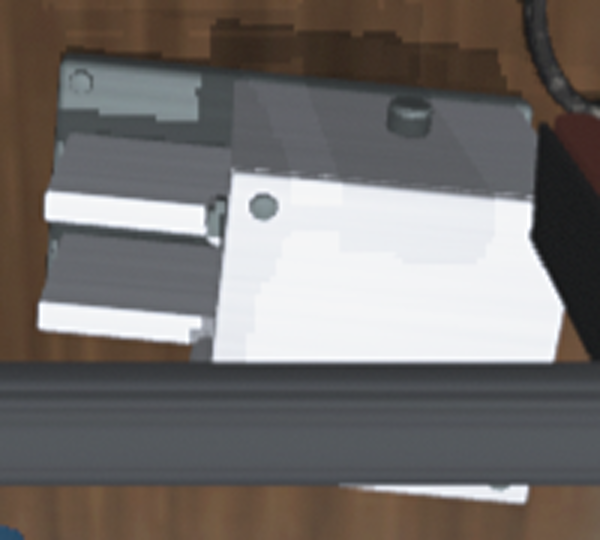

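View pics/w1.png

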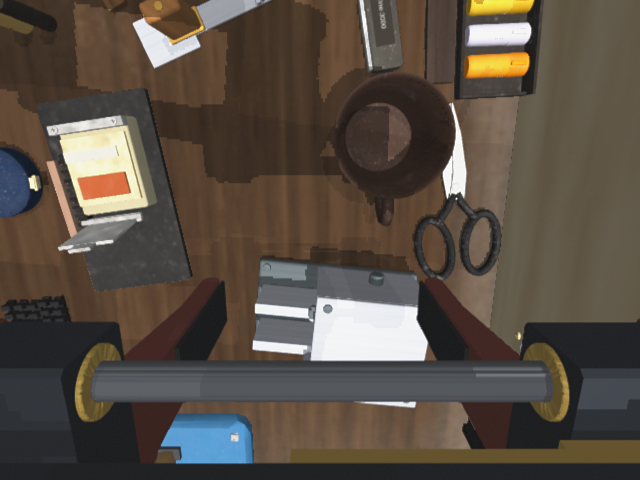

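The fixture crop shows the two white rail tops: the +y rail's left end at crop (45,190)-(45,220) and the -y rail's at (40,303)-(38,330), with the hood to the right. The move was refused, probably because every key is required, so the second picture is unchanged.

```bash
python3 - <<'E'
from h import *
import pickle
w=pickle.load(open("c0.pkl","rb"))["wrist"]
for u,v in((45,191),(45,219),(40,303),(38,330),(205,205),(205,233),(190,315)): print(u,v,onz(w,240+u/3-.33,240+v/3-.33,60).round(1))
for u,v in((62,55),(530,104),(527,500)): print(u,v,onz(w,240+u/3-.33,240+v/3-.33,12).round(1))
E
python3 -m handwheel '[{"tx":0.05,"ty":-0.03,"tz":0,"twist":0,"jaw":-1},{"tx":0.10,"ty":-0.065,"tz":0,"twist":0,"jaw":-1},{"tx":0.148,"ty":-0.10,"tz":0,"twist":0,"jaw":-1},{"tx":0.148,"ty":-0.10,"tz":0,"twist":0,"jaw":-1},{"tx":0.148,"ty":-0.10,"tz":0,"twist":0,"jaw":-1}]'
python3 - <<'E'
from h import *
import pickle
c=grab("wrist");pickle.dump(c,open("c1.pkl","wb"));cv2.imwrite("pics/w1b.png",c[0])
E
```

```text
45 191 [538.3 -74.5  60. ]
45 219 [537.9 -83.8  60. ]
40 303 [ 535.  -112.5   60. ]
38 330 [ 533.9 -122.    60. ]
205 205 [587.  -79.1  60. ]
205 233 [586.9 -88.4  60. ]
190 315 [ 581.9 -116.7   60. ]
62 55 [537.2 -46.5  12. ]
530 104 [696.4 -63.9  12. ]
527 500 [ 705.7 -222.9   12. ]
t: 0.82
position: [500.4, 147.9, 222.8]
ee_rot: [[-0.001, 1.0, 0.001], [1.0, 0.001, -0.0], [-0.0, 0.001, -1.0]]
force: [-0.1, -0.8, -0.1]
gripper_width: 87.9
gripper_force: 0.0
```

View pics/w1b.png

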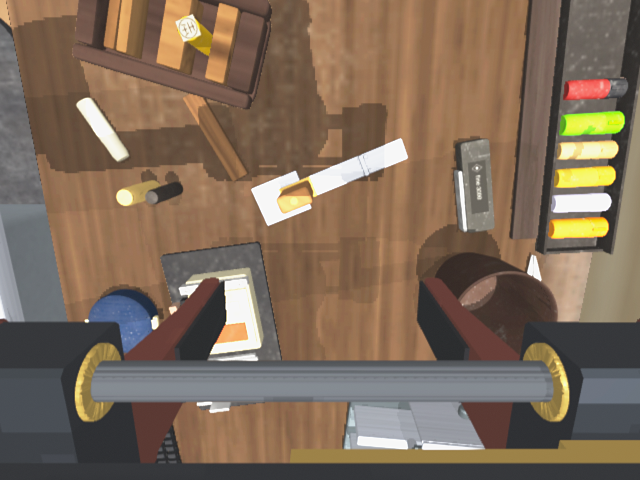

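The wrist view shows the lifter with its foot at (283,197), grip top near (295,197) and blade running to the tip at (405,150). The stand is outside this view. I'll now fit the lifter with a mask.

Run:
```python
from h import *
import pickle
c=pickle.load(open("c1.pkl","rb")); im=c[0]; hsv=cv2.cvtColor(im,cv2.COLOR_BGR2HSV)
m=((hsv[...,1]<50)&(hsv[...,2]>150)).astype(np.uint8)
m[:120]=0;m[235:]=0;m[:,:240]=0;m[:,420:]=0
n,l,st,ce=cv2.connectedComponentsWithStats(m)
for i in range(1,n):
    if st[i,4]>60:
        ys,xs=np.where(l==i); P=np.array([onz(c,u,v,3)[:2] for u,v in zip(xs,ys)],np.float32)
        rc=cv2.minAreaRect(P); print(st[i],np.round(rc[0],1),np.round(rc[1],1),round(rc[2],1)); print(cv2.boxPoints(rc).round(1).tolist())
o=((hsv[...,0]<22)&(hsv[...,1]>120)&(hsv[...,2]>150)).astype(np.uint8);o[:160]=0;o[225:]=0;o[:,:265]=0;o[:,325:]=0
n,l,st,ce=cv2.connectedComponentsWithStats(o)
for i in range(1,n):
    if st[i,4]>30: print("or",st[i],ce[i],onz(c,*ce[i],59).round(1))
print("cam z axis",c[2][2].round(3), (-c[2].T@c[3]).round(1))
```

```text
[ 309  138   99   57 2139] [536.4 191.6] [95.9 21.6] 22.3
[[487.8999938964844, 183.39999389648438], [496.1000061035156, 163.39999389648438], [584.7999877929688, 199.8000030517578], [576.7000122070312, 219.8000030517578]]
[ 251  171   61   55 1326] [460.2 160.6] [49.  41.5] 22.1
[[429.70001220703125, 170.60000610351562], [445.29998779296875, 132.1999969482422], [490.70001220703125, 150.60000610351562], [475.1000061035156, 189.0]]
or [281 180  28  14  49] [292.81632653 185.30612245] [476.5 180.4  59. ]
or [277 187  36  17 197] [298.2284264  193.73096447] [481.  173.2  59. ]
cam z axis [ 0.001 -0.265 -0.964] [500.6 220.3 383.9]
```

```bash
python3 -m handwheel '[{"tx":0.01,"ty":-0.012,"tz":0.02,"twist":0.055,"jaw":0},{"tx":0.0195,"ty":-0.0237,"tz":0.04,"twist":0.11,"jaw":0},{"tx":0.0195,"ty":-0.0237,"tz":0.06,"twist":0.165,"jaw":0},{"tx":0.0195,"ty":-0.0237,"tz":0.08,"twist":0.22,"jaw":0},{"tx":0.0195,"ty":-0.0237,"tz":0.1,"twist":0.275,"jaw":0},{"tx":0.0195,"ty":-0.0237,"tz":0.115,"twist":0.33,"jaw":0},{"tx":0.0195,"ty":-0.0237,"tz":0.125,"twist":0.377,"jaw":0},{"tx":0.0195,"ty":-0.0237,"tz":0.125,"twist":0.377,"jaw":0}]' 60
python3 - <<'E'
from h import *
s=telemetry.state();p=np.array(s["position"]);R=np.array(s["ee_rot"])
print(np.degrees(np.arctan2(R[1,0],R[0,0])),(R.T@(np.array([476.7,167.4,19.3])-p)).round(1),s["q"])
E
```

```text
t: 1.88
position: [476.8, 166.3, 96.8]
ee_rot: [[0.927, 0.376, -0.001], [0.376, -0.927, -0.0], [-0.002, -0.0, -1.0]]
force: [-0.4, -0.9, -0.3]
gripper_width: 43.9
gripper_force: 0.0
22.102001695414412 [ 0.4 -1.1 77.5] [ 1.98751396e-01  3.82528347e-01  1.85114283e+00 -2.14136285e-04
  9.09418606e-01  1.38392676e+00]
```

```bash
python3 -m handwheel '[{"tx":0,"ty":-0.001,"tz":0.025,"twist":0,"jaw":0},{"tx":0,"ty":-0.001,"tz":0.05,"twist":0,"jaw":0},{"tx":0,"ty":-0.001,"tz":0.07,"twist":0,"jaw":0},{"tx":0,"ty":-0.001,"tz":0.0775,"twist":0,"jaw":0},{"tx":0,"ty":-0.001,"tz":0.0775,"twist":0,"jaw":1},{"tx":0,"ty":-0.001,"tz":0.0775,"twist":0,"jaw":1},{"tx":0,"ty":-0.001,"tz":0.0775,"twist":0,"jaw":1},{"tx":0,"ty":-0.001,"tz":0.0775,"twist":0,"jaw":1}]' 60
```

```text
t: 2.88
position: [476.6, 168.5, 20.9]
ee_rot: [[0.926, 0.377, 0.002], [0.377, -0.926, 0.0], [0.001, 0.0, -1.0]]
force: [-0.0, -0.9, 4.2]
gripper_width: 16.1
gripper_force: 60.0
```

```bash
python3 -m handwheel '[{"tx":0,"ty":0,"tz":-0.02,"twist":0,"jaw":1},{"tx":0,"ty":0,"tz":-0.06,"twist":0,"jaw":1},{"tx":0,"ty":0,"tz":-0.1,"twist":0,"jaw":1},{"tx":0,"ty":0,"tz":-0.1,"twist":0,"jaw":1}]'
python3 - <<'E'
from h import *
import pickle
cs=pickle.load(open("c0.pkl","rb"))
a=cv2.resize(cs["scene"][0][290:370,250:325],(400,427),interpolation=2);b=cv2.resize(cs["side"][0][290:365,220:290],(398,427),interpolation=2)
cv2.imwrite("pics/stand.png",np.hstack([a,b]))
E
```

```text
t: 3.38
position: [478.1, 169.0, 122.8]
ee_rot: [[0.926, 0.377, 0.006], [0.377, -0.926, 0.001], [0.006, 0.001, -1.0]]
force: [0.5, 0.1, -2.2]
gripper_width: 15.1
gripper_force: 60.0
```

View pics/stand.png

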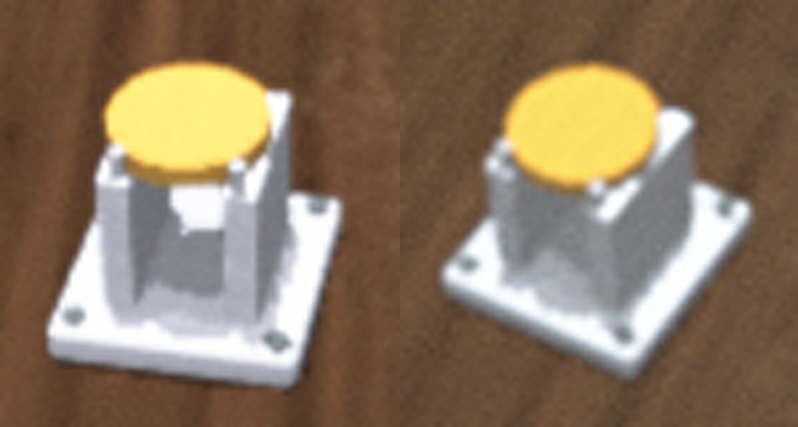

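Stand crops: the two pin ends face the cameras (+y world), so the stand's +x runs roughly along +y. Base top corners in the scene crop are at (48,332), (297,360) and (342,203). In the side crop they are at about (443-400,275), (632-400,362) and (750-400,207).

Run:
```python
from h import *
import pickle
cs=pickle.load(open("c0.pkl","rb"))
s,d=cs["scene"],cs["side"]
A=[onz(s,250+u*75/400,290+v*80/427,12)[:2] for u,v in((48,332),(297,360),(342,203))]
B=[onz(d,220+u*70/398,290+v*75/427,12)[:2] for u,v in((43,275),(232,362),(350,207))]
for P in (A,B):
    f=P[0]-P[1]; k=P[1]-P[2]
    print(np.round(P,1).tolist(),np.linalg.norm(f).round(1),np.linalg.norm(k).round(1),"x-axis yaw",np.degrees(np.arctan2(k[1],k[0])).round(1),np.degrees(np.arctan2(-f[0],f[1])).round(1),np.degrees(np.arctan2(f[1],f[0])).round(1),"ctr",((P[0]+P[2])/2).round(1))
for c in (s,d):
    h=cv2.cvtColor(c[0],cv2.COLOR_BGR2HSV); m=((h[...,0]>14)&(h[...,0]<32)&(h[...,1]>130)&(h[...,2]>200)).astype(np.uint8); m[:295]=0;m[330:]=0;m[:,:230]=0;m[:,310:]=0
    n,l,st,ce=cv2.connectedComponentsWithStats(m); i=1+st[1:,4].argmax(); print(st[i],ce[i],onz(c,*ce[i],68).round(1))
```

```text
[[599.4, 416.3], [525.4, 428.2], [512.4, 357.2]] 74.9 72.2 x-axis yaw 79.6 -99.2 -9.2 ctr [555.9 386.7]
[[596.5, 418.3], [523.2, 431.9], [510.7, 357.9]] 74.6 75.0 x-axis yaw 80.4 -100.5 -10.5 ctr [553.6 388.1]
[270 302  29  14  56] [280.60714286 306.33928571] [566.4 371.7  68. ]
[239 302  26  20 422] [251.64691943 311.37677725] [557.  386.9  68. ]
```

```bash
python3 -m handwheel '[{"tx":0.01,"ty":-0.006,"tz":-0.02,"twist":-0.045,"jaw":1},{"tx":0.025,"ty":-0.016,"tz":-0.04,"twist":-0.09,"jaw":1},{"tx":0.04,"ty":-0.025,"tz":-0.06,"twist":-0.14,"jaw":1},{"tx":0.055,"ty":-0.034,"tz":-0.08,"twist":-0.19,"jaw":1},{"tx":0.066,"ty":-0.042,"tz":-0.09,"twist":-0.24,"jaw":1},{"tx":0.075,"ty":-0.047,"tz":-0.097,"twist":-0.29,"jaw":1},{"tx":0.075,"ty":-0.047,"tz":-0.097,"twist":-0.322,"jaw":1},{"tx":0.075,"ty":-0.047,"tz":-0.097,"twist":-0.322,"jaw":1}]'
python3 - <<'E'
from h import *
import pickle
c=grab("wrist");pickle.dump(c,open("c2.pkl","wb"));cv2.imwrite("pics/w2.png",c[0])
s=telemetry.state();print(np.round(s["position"],1),np.round(s["ee_rot"],4).tolist(),s["t"])
E
```

```text
t: 4.38
position: [526.7, 240.0, 215.4]
ee_rot: [[0.173, 0.985, -0.003], [0.985, -0.173, -0.001], [-0.001, -0.003, -1.0]]
force: [-0.1, -0.8, -2.1]
gripper_width: 16.2
gripper_force: 60.0
[526.7 240.  215.6] [[0.1739, 0.9848, -0.0027], [0.9848, -0.174, -0.0008], [-0.0012, -0.0025, -1.0]] 4.425
```

View pics/w2.png

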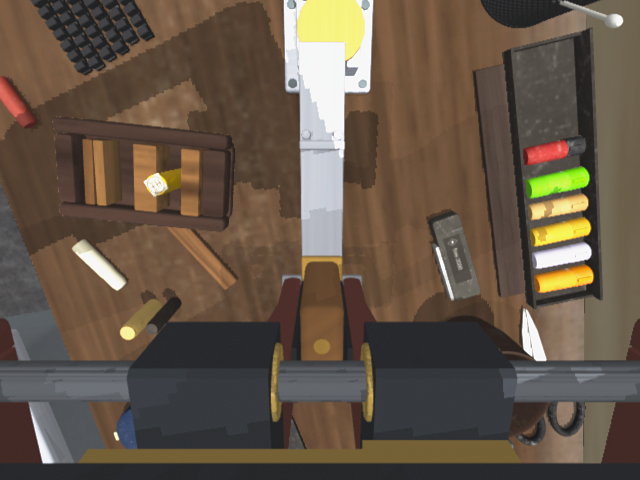

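The wrist picture shows the blade dead ahead with its tip at row 42, cols 300-344. The blank is beyond it, centred near (331,28), and the stand base's back edge runs from (285,90) to (370,92). I'll measure blank, base edge and blade in tool axes.

```bash
cat > meas.py <<'E'
from h import *
import pickle
c=pickle.load(open("c2.pkl","rb")); im=c[0]; h=cv2.cvtColor(im,cv2.COLOR_BGR2HSV)
R=np.array([[0.1739,.9848,0],[.9848,-.1739,0],[0,0,-1.]]);p=np.array([526.7,240,215.5])
T=lambda X:(R.T@(X-p))
m=((h[...,0]>20)&(h[...,0]<34)&(h[...,1]>100)&(h[...,2]>170)).astype(np.uint8);m[75:]=0;m[:,:280]=0;m[:,385:]=0
ys,xs=np.where(m); P=np.array([onz(c,u,v,68)[:2] for u,v in zip(xs,ys)],np.float32)
cn=max(cv2.findContours(m,0,1)[0],key=cv2.contourArea)[:,0]
print("blank px",len(xs),"bbox",xs.min(),xs.max(),ys.min(),ys.max())
k=[(u,v) for u,v in cn if 3<v<40]
Q=np.array([T(onz(c,u+(0.5 if u>331 else -.5),v,68))[:2] for u,v in k])
from scipy.optimize import least_squares
f=least_squares(lambda q:np.hypot(*(Q-q[:2]).T)-25,[145,0],loss="soft_l1"); print("blank centre tool",f.x.round(2),"res",np.abs(f.fun).mean().round(2),"world",(p+R@[*f.x,0]).round(1),len(k))
f=least_squares(lambda q:np.hypot(*(Q-q[:2]).T)-q[2],[145,0,25]); print("free",f.x.round(2))
# blade edges: bright low-sat columns
w=((h[...,1]<60)&(h[...,2]>130)).astype(np.uint8)
E=[]
for v in range(100,250,10):
    cols=np.where(w[v,285:360])[0]+285
    if len(cols)>5: E.append((v,cols.min(),cols.max()))
print(E)
zb=215.5-20.9+3
for v,a,b in E[::3]:
    X,Y=T(onz(c,a-.5,v,zb)),T(onz(c,b+.5,v,zb)); print("blade",X[0].round(1),X[1].round(1),Y[1].round(1),"mid",((X+Y)/2)[1].round(2))
for v in (42,43): print("tip x",T(onz(c,322,v-.5,zb))[0].round(1))
# stand base back edge and sides
for u in list(range(286,299,3))+list(range(350,372,4)):
    cc=np.where(w[60:110,u])[0]; print("edge",u,60+cc.max() if len(cc) else None,end=" ")
print()
for v in range(5,90,12):
    cc=np.where(w[v,270:390])[0]+270; print(v,cc.min(),cc.max(),end=" | ")
E
python3 meas.py
```

```text
blank px 2800 bbox 297 363 0 59
blank centre tool [146.55   5.98] res 0.6 world [558.1 383.3 215.5] 72
free [148.17   5.98  24.19]
[(100, np.int64(300), np.int64(344)), (110, np.int64(300), np.int64(344)), (120, np.int64(300), np.int64(344)), (130, np.int64(300), np.int64(343)), (140, np.int64(300), np.int64(343)), (150, np.int64(301), np.int64(343)), (160, np.int64(300), np.int64(343)), (170, np.int64(301), np.int64(342)), (180, np.int64(301), np.int64(342)), (190, np.int64(301), np.int64(342)), (200, np.int64(301), np.int64(342)), (210, np.int64(301), np.int64(342)), (220, np.int64(301), np.int64(342)), (230, np.int64(301), np.int64(341)), (240, np.int64(302), np.int64(341))]
blade 87.8 -9.5 10.2 mid 0.32
blade 75.2 -9.7 10.0 mid 0.12
blade 62.0 -9.9 10.2 mid 0.14
blade 48.3 -9.6 9.9 mid 0.15
blade 34.0 -9.8 10.2 mid 0.17
tip x 111.1
tip x 110.7
edge 286 90 edge 289 91 edge 292 91 edge 295 91 edge 298 91 edge 350 92 edge 354 92 edge 358 92 edge 362 92 edge 366 92 edge 370 88 
5 284 373 | 17 284 372 | 29 284 372 | 41 284 371 | 53 285 371 | 65 285 370 | 77 285 370 | 89 286 369 |
```

```bash
python3 -m handwheel '[{"tx":-0.02,"ty":0.0063,"tz":0.02,"twist":0,"jaw":1},{"tx":-0.02,"ty":0.0063,"tz":0.05,"twist":0,"jaw":1},{"tx":-0.02,"ty":0.0063,"tz":0.085,"twist":0,"jaw":1},{"tx":-0.02,"ty":0.0063,"tz":0.12,"twist":0,"jaw":1},{"tx":-0.02,"ty":0.0063,"tz":0.14,"twist":0,"jaw":1},{"tx":-0.02,"ty":0.0063,"tz":0.1495,"twist":0,"jaw":1},{"tx":-0.02,"ty":0.0063,"tz":0.1495,"twist":0,"jaw":1},{"tx":-0.02,"ty":0.0063,"tz":0.1495,"twist":0,"jaw":1}]'
python3 - <<'E'
from h import *
s=telemetry.state();p=np.array(s["position"]);R=np.array(s["ee_rot"])
R0=np.array([[0.1739,.9848,0],[.9848,-.1739,0],[0,0,-1.]]);p0=np.array([526.7,240,215.5])
print((R.T@(p0+R0@[46,6.3,0]-p)).round(1),p.round(1))
E
```

```text
t: 5.42
position: [531.1, 219.6, 68.4]
ee_rot: [[0.172, 0.985, 0.001], [0.985, -0.172, 0.0], [0.001, 0.001, -1.0]]
force: [-0.1, -0.8, -0.6]
gripper_width: 16.2
gripper_force: 60.0
[  65.4   -1.3 -147. ] [531.1 219.6  68.4]
```

```bash
python3 -m handwheel '[{"tx":0.01,"ty":-0.001,"tz":0.001,"twist":0,"jaw":1},{"tx":0.02,"ty":-0.001,"tz":0.001,"twist":0,"jaw":1},{"tx":0.03,"ty":-0.001,"tz":0.001,"twist":0,"jaw":1},{"tx":0.04,"ty":-0.001,"tz":0.001,"twist":0,"jaw":1},{"tx":0.05,"ty":-0.001,"tz":0.001,"twist":0,"jaw":1},{"tx":0.057,"ty":-0.001,"tz":0.001,"twist":0,"jaw":1},{"tx":0.06,"ty":-0.001,"tz":0.001,"twist":0,"jaw":1},{"tx":0.06,"ty":-0.001,"tz":0.001,"twist":0,"jaw":1}]'
python3 - <<'E'
from h import *
import pickle
c=grab("wrist");pickle.dump((c,telemetry.state()),open("c3.pkl","wb"));cv2.imwrite("pics/w3.png",c[0])
E
```

```text
t: 6.42
position: [539.7, 278.8, 66.6]
ee_rot: [[0.172, 0.985, -0.0], [0.985, -0.172, -0.0], [-0.0, -0.0, -1.0]]
force: [-0.2, 0.6, -1.3]
gripper_width: 15.8
gripper_force: 60.0
```

View pics/w3.png

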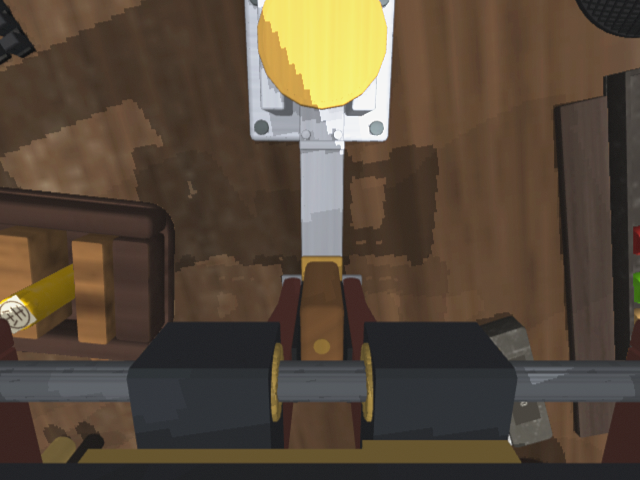

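The blank is now centred near (322,43), and the blade is in the slot. The heel pins show at (306,135) and (337,135), still short of the blank's rim at row 108.

Run:
```python
from h import *
import pickle
from scipy.optimize import least_squares
c,s=pickle.load(open("c3.pkl","rb"))
R=np.array(s["ee_rot"]);p=np.array(s["position"]);T=lambda X:R.T@(X-p)
h=cv2.cvtColor(c[0],cv2.COLOR_BGR2HSV)
m=((h[...,0]>14)&(h[...,0]<34)&(h[...,1]>100)&(h[...,2]>150)).astype(np.uint8);m[112:]=0;m[:,:250]=0;m[:,395:]=0
cn=max(cv2.findContours(m,0,1)[0],key=cv2.contourArea)[:,0]
Q=np.array([T(onz(c,*(q+.5*(q-[322,43])/64),68))[:2] for q in cn if q[1]>4])
f=least_squares(lambda q:np.hypot(*(Q-q[:2]).T)-q[2],[100,0,25],loss="soft_l1");print("blank",f.x.round(2))
f=least_squares(lambda q:np.hypot(*(Q-q[:2]).T)-25,[100,0],loss="soft_l1");print("blank25",f.x.round(2))
zb=p[2]-20.9
for u in(306,337): print("pin",T(onz(c,u,135,zb+9)).round(1))
print("bladeR/L",T(onz(c,300.5,200,zb+3)).round(1),T(onz(c,343.5,200,zb+3)).round(1),T(onz(c,322,257,zb+3)).round(1))
print("base",[T(onz(c,u,v,12)).round(1).tolist() for u,v in((249.5,140),(388,140),(246,20),(394,20))])
```

```text
blank [107.83   0.38  24.35]
blank25 [108.54   0.39]
pin [73.2 -6.5 11.9]
pin [73.2  7.  11.9]
bladeR/L [43.8 -9.6 17.9] [43.8 10.6 17.9] [15.8  0.5 17.9]
base [[70.7, -38.9, 54.6], [70.7, 36.3, 54.6], [129.0, -37.7, 54.6], [129.0, 36.7, 54.5]]
```

```bash
python3 -m handwheel '[{"tx":0.004,"ty":-0.0005,"tz":0,"twist":0,"jaw":1},{"tx":0.0065,"ty":-0.0005,"tz":0,"twist":0,"jaw":1},{"tx":0.0065,"ty":-0.0005,"tz":-0.005,"twist":0,"jaw":1},{"tx":0.0065,"ty":-0.0005,"tz":-0.009,"twist":0,"jaw":1},{"tx":0.0065,"ty":-0.0005,"tz":-0.012,"twist":0,"jaw":1},{"tx":0.0065,"ty":-0.0005,"tz":-0.015,"twist":0,"jaw":1},{"tx":0.0065,"ty":-0.0005,"tz":-0.019,"twist":0,"jaw":1},{"tx":0.0065,"ty":-0.0005,"tz":-0.025,"twist":0,"jaw":1}]'
python3 -m handwheel '[{"tx":0,"ty":0,"tz":-0.008,"twist":0,"jaw":1},{"tx":0,"ty":0,"tz":-0.018,"twist":0,"jaw":1},{"tx":0,"ty":0,"tz":-0.03,"twist":0,"jaw":1},{"tx":0,"ty":0,"tz":-0.042,"twist":0,"jaw":1},{"tx":0,"ty":0,"tz":-0.055,"twist":0,"jaw":1},{"tx":0,"ty":0,"tz":-0.065,"twist":0,"jaw":1},{"tx":0,"ty":0,"tz":-0.07,"twist":0,"jaw":1},{"tx":0,"ty":0,"tz":-0.07,"twist":0,"jaw":1}]'
python3 - <<'E'
from h import *
import pickle
c=grab("wrist");pickle.dump((c,telemetry.state()),open("c4.pkl","wb"));cv2.imwrite("pics/w4.png",c[0])
E
```

```text
t: 7.48
position: [540.1, 285.1, 91.7]
ee_rot: [[0.172, 0.985, -0.001], [0.985, -0.172, -0.0], [-0.0, -0.001, -1.0]]
force: [-0.8, -0.0, -2.5]
gripper_width: 15.9
gripper_force: 60.0
t: 8.48
position: [540.6, 285.3, 162.0]
ee_rot: [[0.172, 0.985, 0.0], [0.985, -0.172, 0.0], [0.0, 0.0, -1.0]]
force: [0.3, 0.1, -1.8]
gripper_width: 16.0
gripper_force: 60.0
```

View pics/w4.png

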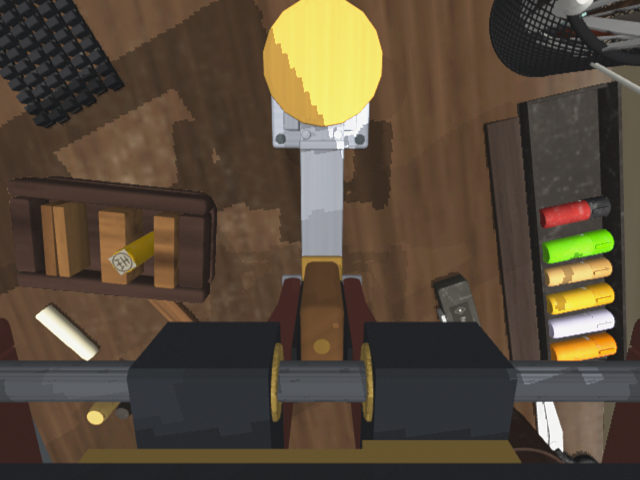

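The blank sits on the blade, centred at (323,62) with the heel pins behind it, clear of the stand. Next I carry it slowly toward the fixture.

```bash
python3 -m handwheel '[{"tx":-0.003,"ty":0,"tz":0,"twist":0,"jaw":1},{"tx":-0.009,"ty":0,"tz":0,"twist":0,"jaw":1},{"tx":-0.019,"ty":-0.001,"tz":0,"twist":0,"jaw":1},{"tx":-0.033,"ty":-0.002,"tz":0,"twist":0,"jaw":1},{"tx":-0.050,"ty":-0.003,"tz":0,"twist":0,"jaw":1},{"tx":-0.068,"ty":-0.004,"tz":0,"twist":0,"jaw":1},{"tx":-0.087,"ty":-0.005,"tz":0,"twist":0,"jaw":1},{"tx":-0.107,"ty":-0.006,"tz":0,"twist":0,"jaw":1}]'
python3 -m handwheel '[{"tx":-0.02,"ty":-0.001,"tz":0,"twist":0,"jaw":1},{"tx":-0.04,"ty":-0.002,"tz":0,"twist":0,"jaw":1},{"tx":-0.06,"ty":-0.003,"tz":0,"twist":0,"jaw":1},{"tx":-0.08,"ty":-0.005,"tz":0,"twist":0,"jaw":1},{"tx":-0.10,"ty":-0.007,"tz":0,"twist":0,"jaw":1},{"tx":-0.12,"ty":-0.008,"tz":0,"twist":0,"jaw":1},{"tx":-0.14,"ty":-0.009,"tz":0,"twist":0,"jaw":1},{"tx":-0.16,"ty":-0.010,"tz":0,"twist":0,"jaw":1}]'
python3 -m handwheel '[{"tx":-0.02,"ty":-0.001,"tz":0,"twist":0,"jaw":1},{"tx":-0.04,"ty":-0.002,"tz":0,"twist":0,"jaw":1},{"tx":-0.06,"ty":-0.003,"tz":0,"twist":0,"jaw":1},{"tx":-0.078,"ty":-0.004,"tz":0,"twist":0,"jaw":1},{"tx":-0.094,"ty":-0.005,"tz":0,"twist":0,"jaw":1},{"tx":-0.107,"ty":-0.006,"tz":0,"twist":0,"jaw":1},{"tx":-0.115,"ty":-0.007,"tz":0,"twist":0,"jaw":1},{"tx":-0.118,"ty":-0.007,"tz":0,"twist":0,"jaw":1}]'
```

```text
t: 9.52
position: [515.7, 179.4, 161.7]
ee_rot: [[0.172, 0.985, 0.0], [0.985, -0.172, -0.0], [-0.0, 0.0, -1.0]]
force: [0.1, -0.4, -2.1]
gripper_width: 15.7
gripper_force: 60.0
t: 10.52
position: [478.3, 23.7, 161.7]
ee_rot: [[0.172, 0.985, 0.0], [0.985, -0.172, -0.0], [-0.0, 0.0, -1.0]]
force: [0.5, 1.5, -3.1]
gripper_width: 16.1
gripper_force: 60.0
t: 11.52
position: [451.4, -90.4, 161.6]
ee_rot: [[0.172, 0.985, -0.0], [0.985, -0.172, 0.0], [0.0, -0.0, -1.0]]
force: [0.2, 0.5, -2.7]
gripper_width: 15.3
gripper_force: 60.0
```

```bash
python3 -m handwheel '[{"tx":0,"ty":0,"tz":0,"twist":0.004,"jaw":1},{"tx":0,"ty":0,"tz":0,"twist":0.012,"jaw":1},{"tx":0,"ty":0,"tz":0,"twist":0.026,"jaw":1},{"tx":0,"ty":0,"tz":0,"twist":0.046,"jaw":1},{"tx":0,"ty":0,"tz":0,"twist":0.07,"jaw":1},{"tx":0,"ty":0,"tz":0,"twist":0.096,"jaw":1},{"tx":0,"ty":0,"tz":0,"twist":0.122,"jaw":1},{"tx":0,"ty":0,"tz":0,"twist":0.148,"jaw":1}]'
python3 -m handwheel '[{"tx":0,"ty":0,"tz":0,"twist":0.026,"jaw":1},{"tx":0,"ty":0,"tz":0,"twist":0.052,"jaw":1},{"tx":0,"ty":0,"tz":0,"twist":0.078,"jaw":1},{"tx":0,"ty":0,"tz":0,"twist":0.104,"jaw":1},{"tx":0,"ty":0,"tz":0,"twist":0.130,"jaw":1},{"tx":0,"ty":0,"tz":0,"twist":0.156,"jaw":1},{"tx":0,"ty":0,"tz":0,"twist":0.182,"jaw":1},{"tx":0,"ty":0,"tz":0,"twist":0.208,"jaw":1}]'
python3 -m handwheel '[{"tx":0,"ty":0,"tz":0,"twist":0.026,"jaw":1},{"tx":0,"ty":0,"tz":0,"twist":0.052,"jaw":1},{"tx":0,"ty":0,"tz":0,"twist":0.076,"jaw":1},{"tx":0,"ty":0,"tz":0,"twist":0.096,"jaw":1},{"tx":0,"ty":0,"tz":0,"twist":0.11,"jaw":1},{"tx":0,"ty":0,"tz":0,"twist":0.118,"jaw":1},{"tx":0,"ty":0,"tz":0,"twist":0.1205,"jaw":1},{"tx":0,"ty":0,"tz":0,"twist":0.1205,"jaw":1}]'
python3 - <<'E'
from h import *
import pickle
c=grab("wrist");pickle.dump((c,telemetry.state()),open("c5.pkl","wb"));cv2.imwrite("pics/w5.png",c[0])
E
```

```text
t: 12.52
position: [451.5, -89.7, 161.6]
ee_rot: [[0.598, 0.802, -0.0], [0.802, -0.598, 0.0], [-0.0, -0.0, -1.0]]
force: [-0.0, -0.1, -1.6]
gripper_width: 16.1
gripper_force: 60.0
t: 13.52
position: [451.5, -89.6, 161.6]
ee_rot: [[0.962, 0.273, -0.0], [0.273, -0.962, 0.0], [-0.0, -0.0, -1.0]]
force: [0.2, -0.4, -1.5]
gripper_width: 15.5
gripper_force: 60.0
t: 14.52
position: [451.5, -90.0, 161.6]
ee_rot: [[0.995, -0.098, -0.0], [-0.098, -0.995, 0.0], [-0.0, -0.0, -1.0]]
force: [-0.3, 0.0, -2.1]
gripper_width: 15.5
gripper_force: 60.0
```

View pics/w5.png

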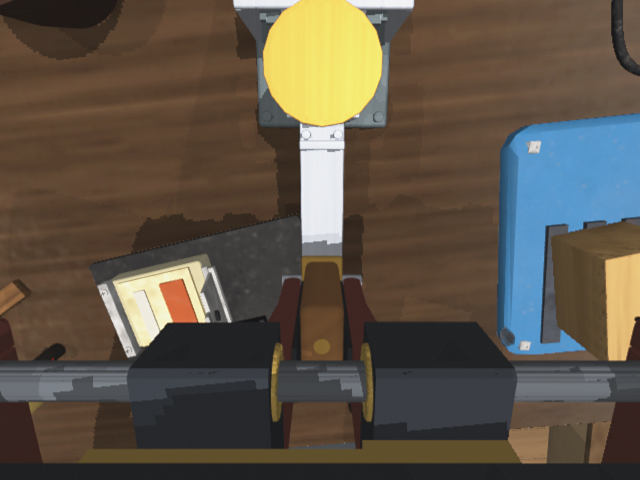

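The blank still rides at (323,62). The fixture lies beneath it, almost aligned: its base front edge is on row 127, cols 258-386, and the hood's front corners are at (235,5) and (413,5). I'll measure the lateral offset and the yaw.

Run:
```python
from h import *
import pickle
c,s=pickle.load(open("c5.pkl","rb")); im=c[0]; h=cv2.cvtColor(im,cv2.COLOR_BGR2HSV).astype(int)
R=np.array(s["ee_rot"]);p=np.array(s["position"]);T=lambda X:R.T@(X-p)
w=(h[...,1]<75)
for v in range(70,126,9):
    a=[u for u in range(235,300) if w[v,u:u+4].all()]; b=[u for u in range(405,345,-1) if w[v,u-3:u+1].all()]
    if a and b: X,Y=T(onz(c,a[0]-.5,v,12)),T(onz(c,b[0]+.5,v,12)); print(v,a[0],b[0],X.round(1)[:2],Y.round(1)[:2],"mid",((X+Y)/2)[1].round(2))
for u in (266,275,283,292,352,362,372,380):
    col=[v for v in range(140,100,-1) if w[v-3:v+1,u].all()]; print("front",u,col[:1],T(onz(c,u,col[0]+.5,12)).round(1)[:2] if col else "")
m=(h[...,2]>205)&(h[...,1]<40)
for v in (1,3,5): q=np.where(m[v,220:430])[0]+220; print("hood",v,q.min(),q.max(),T(onz(c,q.min()-.5,v,94)).round(1)[1],T(onz(c,q.max()+.5,v,94)).round(1)[1])
print("blade",[T(onz(c,u,v,p[2]-17.9)).round(1)[:2].tolist() for u,v in((300.5,170),(344,170))])
zb=p[2]-20.9;print("pins",[T(onz(c,u,134,zb+9)).round(1)[:2].tolist() for u in(306,337)],"blank",T(onz(c,322.8,126,zb+11)).round(1)[:2],T(onz(c,263,62,zb+11)).round(1)[:2],T(onz(c,382.5,62,zb+11)).round(1)[:2])
```

```text
70 257 389 [120.3 -48.8] [120.3  50.6] mid 0.87
79 257 388 [114.1 -49.1] [114.1  50.1] mid 0.5
88 257 388 [107.8 -49.4] [107.8  50.4] mid 0.5
97 258 387 [101.4 -48.9] [101.4  49.9] mid 0.51
106 258 387 [ 94.9 -49.2] [94.9 50.2] mid 0.51
115 258 386 [ 88.4 -49.5] [88.4 49.8] mid 0.13
124 259 386 [ 81.7 -49. ] [81.7 50.1] mid 0.52
front 266 [127] [ 79.1 -43.3]
front 275 [127] [ 79.1 -36.3]
front 283 [127] [ 79.1 -30.1]
front 292 [127] [ 79.1 -23.1]
front 352 [127] [79.1 23.4]
front 362 [127] [79.1 31.2]
front 372 [127] [79.1 38.9]
front 380 [127] [79.1 45.1]
hood 1 234 413 -46.5 48.3
hood 3 234 413 -46.6 48.4
hood 5 234 412 -46.6 47.9
blade [[57.8, -9.7], [57.8, 10.3]]
pins [[73.7, -6.8], [73.7, 6.6]] blank [77.   0.5] [102.1 -24. ] [102.1  24.9]
```

```bash
python3 -m handwheel '[{"tx":0,"ty":0,"tz":0.006,"twist":0,"jaw":1},{"tx":0,"ty":0,"tz":0.02,"twist":0,"jaw":1},{"tx":0,"ty":0,"tz":0.038,"twist":0,"jaw":1},{"tx":0,"ty":0,"tz":0.053,"twist":0,"jaw":1},{"tx":0,"ty":0,"tz":0.064,"twist":0,"jaw":1},{"tx":0,"ty":0,"tz":0.071,"twist":0,"jaw":1},{"tx":0,"ty":0,"tz":0.075,"twist":0,"jaw":1},{"tx":0,"ty":0,"tz":0.077,"twist":0,"jaw":1}]'
python3 -m handwheel '[{"tx":0,"ty":0,"tz":0.001,"twist":0,"jaw":1},{"tx":0,"ty":0,"tz":0.002,"twist":0,"jaw":1},{"tx":0,"ty":0,"tz":0.003,"twist":0,"jaw":1},{"tx":0,"ty":0,"tz":0.004,"twist":0,"jaw":1},{"tx":0,"ty":0,"tz":0.005,"twist":0,"jaw":1},{"tx":0,"ty":0,"tz":0.006,"twist":0,"jaw":1},{"tx":0,"ty":0,"tz":0.007,"twist":0,"jaw":1},{"tx":0,"ty":0,"tz":0.007,"twist":0,"jaw":1}]'
```

```text
t: 15.58
position: [451.7, -90.2, 84.6]
ee_rot: [[0.995, -0.099, 0.0], [-0.099, -0.995, -0.0], [0.0, 0.0, -1.0]]
force: [0.2, 0.4, -3.2]
gripper_width: 15.9
gripper_force: 60.0
t: 16.58
position: [451.7, -90.2, 77.7]
ee_rot: [[0.995, -0.099, 0.0], [-0.099, -0.995, -0.0], [0.0, 0.0, -1.0]]
force: [0.2, -0.2, -1.3]
gripper_width: 15.6
gripper_force: 60.0
```

```bash
python3 -m handwheel '[{"tx":0,"ty":0,"tz":0.0012,"twist":0,"jaw":1},{"tx":0.002,"ty":0,"tz":0.0012,"twist":0,"jaw":1},{"tx":0.004,"ty":0,"tz":0.0012,"twist":0,"jaw":1},{"tx":0.007,"ty":0,"tz":0.0012,"twist":0,"jaw":1},{"tx":0.01,"ty":0,"tz":0.0012,"twist":0,"jaw":1},{"tx":0.013,"ty":0,"tz":0.0012,"twist":0,"jaw":1},{"tx":0.016,"ty":0,"tz":0.0012,"twist":0,"jaw":1},{"tx":0.016,"ty":0,"tz":0.0012,"twist":0,"jaw":1}]'
python3 - <<'E'
from h import *
import pickle
c=grab("wrist");pickle.dump((c,telemetry.state()),open("c6.pkl","wb"));cv2.imwrite("pics/w6.png",c[0])
E
```

```text
t: 17.58
position: [468.1, -91.8, 76.5]
ee_rot: [[0.995, -0.099, 0.001], [-0.099, -0.995, -0.0], [0.001, 0.0, -1.0]]
force: [1.0, -0.4, -1.0]
gripper_width: 15.8
gripper_force: 60.0
```

View pics/w6.png

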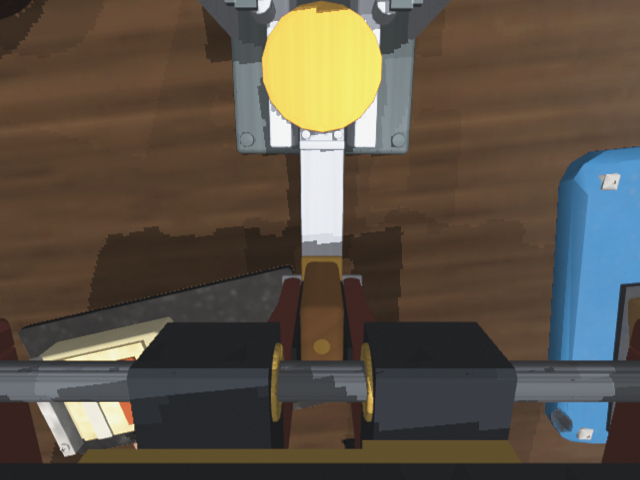

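The blank sits on the rails against the heel, centred at (322,66), and the clip rollers are visible at (265,8) and (383,8). I have now viewed more pictures than the 10 allowed, so I use only numbers from here. The rollers should give a first guess of the home place.

Run:
```python
from h import *
import pickle
c,s=pickle.load(open("c6.pkl","rb"))
R=np.array(s["ee_rot"]);p=np.array(s["position"]);T=lambda X:R.T@(X-p)
print(s["force"],s["wrist_torque"],s["t"])
print("blank",T(onz(c,322,132,68)).round(1)[:2],T(onz(c,263,67,68)).round(1)[:2],T(onz(c,382,67,68)).round(1)[:2],"front plate",T(onz(c,322,153.5,12)).round(1)[0])
for z in(64,70,76): print("rollers",z,[T(onz(c,u,8,z)).round(1)[:2].tolist() for u in(265,383)])
```

```text
[-0.05561659  0.94761744 -1.88947969] [0.0760336  0.08448494 0.01126794] 17.625
blank [74.7  0.2] [100.2 -23.8] [100.2  24.6] front plate 63.4
rollers 64 [[122.7, -22.7], [122.7, 24.7]]
rollers 70 [[120.9, -21.9], [120.9, 23.9]]
rollers 76 [[119.2, -21.1], [119.2, 23.0]]
```

```bash
python3 -m handwheel '[{"tx":0.002,"ty":0,"tz":0,"twist":0,"jaw":1},{"tx":0.004,"ty":0,"tz":0,"twist":0,"jaw":1},{"tx":0.006,"ty":0,"tz":0,"twist":0,"jaw":1},{"tx":0.008,"ty":0,"tz":0,"twist":0,"jaw":1},{"tx":0.0095,"ty":0,"tz":0,"twist":0,"jaw":1},{"tx":0.011,"ty":0,"tz":0,"twist":0,"jaw":1},{"tx":0.0125,"ty":0,"tz":0,"twist":0,"jaw":1},{"tx":0.014,"ty":0,"tz":0,"twist":0,"jaw":1}]'
python3 -m handwheel '[{"tx":0.001,"ty":0,"tz":0,"twist":0,"jaw":1},{"tx":0.002,"ty":0,"tz":0,"twist":0,"jaw":1},{"tx":0.003,"ty":0,"tz":0,"twist":0,"jaw":1},{"tx":0.004,"ty":0,"tz":0,"twist":0,"jaw":1}]'
python3 -m handwheel '[{"tx":0.001,"ty":0,"tz":0,"twist":0,"jaw":1},{"tx":0.002,"ty":0,"tz":0,"twist":0,"jaw":1},{"tx":0.003,"ty":0,"tz":0,"twist":0,"jaw":1},{"tx":0.004,"ty":0,"tz":0,"twist":0,"jaw":1}]'
```

```text
t: 18.62
position: [479.6, -92.6, 76.2]
ee_rot: [[0.995, -0.099, -0.003], [-0.099, -0.995, 0.001], [-0.003, -0.0, -1.0]]
force: [-5.6, -0.0, 2.4]
gripper_width: 15.4
gripper_force: 60.0
t: 19.12
position: [483.7, -93.0, 76.1]
ee_rot: [[0.995, -0.099, -0.003], [-0.099, -0.995, 0.001], [-0.003, -0.0, -1.0]]
force: [-5.4, -0.1, 1.2]
gripper_width: 15.6
gripper_force: 60.0
t: 19.62
position: [488.9, -93.7, 76.3]
ee_rot: [[0.995, -0.099, -0.001], [-0.099, -0.995, 0.0], [-0.001, -0.0, -1.0]]
force: [-3.4, 0.1, -0.6]
gripper_width: 15.8
gripper_force: 60.0
```

```bash
for i in 1; do :; done; python3 -m handwheel '[{"tx":0.001,"ty":0,"tz":0,"twist":0,"jaw":1},{"tx":0.002,"ty":0,"tz":0,"twist":0,"jaw":1},{"tx":0.003,"ty":0,"tz":0,"twist":0,"jaw":1}]' | grep -E "posi|force:"
python3 -m handwheel '[{"tx":0.001,"ty":0,"tz":0,"twist":0,"jaw":1},{"tx":0.002,"ty":0,"tz":0,"twist":0,"jaw":1}]'| grep -E "posi|force:"
python3 -m handwheel '[{"tx":0.001,"ty":0,"tz":0,"twist":0,"jaw":1},{"tx":0.002,"ty":0,"tz":0,"twist":0,"jaw":1}]'| grep -E "posi|force:"
```

```text
position: [492.6, -94.2, 76.4]
force: [-2.1, 0.5, -2.3]
gripper_force: 60.0
position: [494.5, -94.4, 76.4]
force: [-0.7, -0.3, -1.7]
gripper_force: 60.0
position: [496.6, -94.6, 76.5]
force: [-2.3, -0.4, -2.5]
gripper_force: 60.0
```

```bash
python3 -m handwheel '[{"tx":0.001,"ty":0,"tz":0,"twist":0,"jaw":1},{"tx":0.002,"ty":0,"tz":0,"twist":0,"jaw":1}]'| grep -E "posi|force:"
python3 -m handwheel '[{"tx":0.001,"ty":0,"tz":0,"twist":0,"jaw":1},{"tx":0.001,"ty":0,"tz":0,"twist":0,"jaw":1}]'| grep -E "posi|force:"
python3 -m handwheel '[{"tx":0.001,"ty":0,"tz":0,"twist":0,"jaw":1},{"tx":0.001,"ty":0,"tz":0,"twist":0,"jaw":1}]'| grep -E "posi|force:"
```

```text
position: [498.5, -94.8, 76.5]
force: [-1.2, -0.3, -2.4]
gripper_force: 60.0
position: [499.6, -94.9, 76.5]
force: [-0.2, -0.4, -1.2]
gripper_force: 60.0
position: [500.5, -95.0, 76.5]
force: [-0.8, -0.4, -2.0]
gripper_force: 60.0
```

```bash
python3 -m handwheel '[{"tx":0.001,"ty":0,"tz":0,"twist":0,"jaw":1},{"tx":0.001,"ty":0,"tz":0,"twist":0,"jaw":1}]'| grep -E "posi|force:"
python3 -m handwheel '[{"tx":0.001,"ty":0,"tz":0,"twist":0,"jaw":1},{"tx":0.001,"ty":0,"tz":0,"twist":0,"jaw":1}]'| grep -E "posi|force:"
python3 -m handwheel '[{"tx":0.001,"ty":0,"tz":0,"twist":0,"jaw":1},{"tx":0.001,"ty":0,"tz":0,"twist":0,"jaw":1}]'| grep -E "posi|force:"
```

```text
position: [501.4, -95.1, 76.5]
force: [-1.3, 0.4, -2.5]
gripper_force: 60.0
position: [502.4, -95.2, 76.4]
force: [-0.4, 0.3, -2.3]
gripper_force: 60.0
position: [503.4, -95.3, 76.4]
force: [-0.3, -0.4, -1.6]
gripper_force: 60.0
```

```bash
python3 -m handwheel '[{"tx":0.001,"ty":0,"tz":0,"twist":0,"jaw":1},{"tx":0.002,"ty":0,"tz":0,"twist":0,"jaw":1}]'| grep -E "posi|force:"
python3 -m handwheel '[{"tx":0.001,"ty":0,"tz":0,"twist":0,"jaw":1},{"tx":0.001,"ty":0,"tz":0,"twist":0,"jaw":1}]'| grep -E "posi|force:"
python3 -m handwheel '[{"tx":0.001,"ty":0,"tz":0,"twist":0,"jaw":1},{"tx":0.001,"ty":0,"tz":0,"twist":0,"jaw":1}]'| grep -E "posi|force:"
```

```text
position: [505.0, -95.4, 76.4]
force: [-3.2, -0.7, -1.3]
gripper_force: 60.0
position: [505.2, -95.3, 76.3]
force: [-5.8, -0.1, 0.8]
gripper_force: 60.0
position: [505.3, -95.3, 76.2]
force: [-7.2, -0.5, 2.6]
gripper_force: 60.0
```

```bash
python3 -m handwheel '[{"tx":0.0002,"ty":0,"tz":0,"twist":0,"jaw":1},{"tx":0.0002,"ty":0,"tz":0,"twist":0,"jaw":1},{"tx":0.0002,"ty":0,"tz":0,"twist":0,"jaw":1}]'| grep -E "posi|force:"
python3 -m handwheel '[{"tx":-0.002,"ty":0,"tz":0,"twist":0,"jaw":1},{"tx":-0.005,"ty":0,"tz":0.0015,"twist":0,"jaw":1},{"tx":-0.008,"ty":0,"tz":0.003,"twist":0,"jaw":1},{"tx":-0.008,"ty":0,"tz":0.003,"twist":0,"jaw":1}]'| grep -E "posi|force:"
python3 - <<'E'
from h import *
import pickle
c=grab("wrist");s=telemetry.state();pickle.dump((c,s),open("c7.pkl","wb"))
R=np.array(s["ee_rot"]);p=np.array(s["position"]);T=lambda X:R.T@(X-p)
h=cv2.cvtColor(c[0],cv2.COLOR_BGR2HSV)
m=((h[...,0]>14)&(h[...,0]<34)&(h[...,1]>100)&(h[...,2]>90)).astype(np.uint8);m[150:]=0;m[:,:230]=0;m[:,410:]=0
n,l,st,ce=cv2.connectedComponentsWithStats(m); i=1+st[1:,4].argmax(); print(st[i],ce[i])
v=st[i,1]+st[i,3]-.5; u=np.where(l[st[i,1]+st[i,3]-1]==i)[0].mean(); print("rear rim",T(onz(c,u,v,68)).round(1))
w=(h[...,1]<75);row=[v for v in range(240,100,-1) if w[v-3:v+1,256].all()]; print(row[:1])
E
```

```text
position: [505.3, -95.3, 76.1]
force: [-7.6, -1.0, 2.7]
gripper_force: 60.0
position: [499.6, -94.9, 73.4]
force: [-0.6, 0.7, -1.3]
gripper_force: 60.0
[ 269   83  107   37 2818] [321.73811214  97.66430092]
rear rim [79.3  0.4  5.5]
[208]
```

```bash
python3 - <<'E'
from h import *
import pickle
c5,s5=pickle.load(open("c5.pkl","rb"));c6,s6=pickle.load(open("c6.pkl","rb"));c7,s7=pickle.load(open("c7.pkl","rb"))
for z in(5,15): print(z,"tablet",[onz(c5,u,v,z).round()[:2].tolist() for u,v in((298,216),(92,264))],[onz(c6,u,v,z).round()[:2].tolist() for u,v in((292,267),(22,326))],"drill",[onz(c5,u,v,z).round()[:2].tolist() for u,v in((500,150),(498,340),(522,122))])
w0=pickle.load(open("c1.pkl","rb")); print([onz(w0,u,v,8).round()[:2].tolist() for u,v in((163,256),(260,243),(282,360))])
d=pickle.load(open("c0.pkl","rb"))["wrist"]; print([onz(d,u,v,8).round()[:2].tolist() for u,v in((40,105),(145,90),(190,275),(98,290))])
E
python3 -m handwheel '[{"tx":-0.005,"ty":0,"tz":0,"twist":0,"jaw":1},{"tx":-0.015,"ty":0,"tz":0,"twist":0,"jaw":1},{"tx":-0.03,"ty":0,"tz":0,"twist":0,"jaw":1},{"tx":-0.045,"ty":0,"tz":0,"twist":0,"jaw":1},{"tx":-0.06,"ty":0,"tz":0,"twist":0,"jaw":1},{"tx":-0.075,"ty":0,"tz":0,"twist":0,"jaw":1},{"tx":-0.088,"ty":0,"tz":0,"twist":0,"jaw":1},{"tx":-0.095,"ty":0,"tz":0,"twist":0,"jaw":1}]'
```

```text
5 tablet [[461.0, -71.0], [436.0, 113.0]] [[462.0, -72.0], [438.0, 113.0]] drill [[499.0, -239.0], [327.0, -241.0], [519.0, -256.0]]
15 tablet [[463.0, -72.0], [439.0, 106.0]] [[465.0, -73.0], [443.0, 104.0]] drill [[500.0, -234.0], [333.0, -237.0], [519.0, -251.0]]
[[338.0, 102.0], [438.0, 116.0], [457.0, -19.0]]
[[339.0, 100.0], [438.0, 113.0], [463.0, -66.0], [365.0, -83.0]]
t: 24.68
position: [403.9, -85.3, 73.5]
ee_rot: [[0.995, -0.099, -0.0], [-0.099, -0.995, 0.0], [-0.0, -0.0, -1.0]]
force: [-0.5, -0.5, -1.2]
gripper_width: 15.7
gripper_force: 60.0
```

```bash
python3 -m handwheel '[{"tx":0,"ty":0,"tz":-0.02,"twist":0,"jaw":1},{"tx":0,"ty":0,"tz":-0.05,"twist":0,"jaw":1},{"tx":0.005,"ty":-0.01,"tz":-0.08,"twist":0,"jaw":1},{"tx":0.012,"ty":-0.04,"tz":-0.09,"twist":-0.02,"jaw":1},{"tx":0.019,"ty":-0.08,"tz":-0.09,"twist":-0.05,"jaw":1},{"tx":0.026,"ty":-0.12,"tz":-0.09,"twist":-0.08,"jaw":1},{"tx":0.033,"ty":-0.16,"tz":-0.09,"twist":-0.11,"jaw":1},{"tx":0.04,"ty":-0.2,"tz":-0.09,"twist":-0.14,"jaw":1}]'
python3 - <<'E'
from h import *
s=telemetry.state();p=np.array(s["position"]);R=np.array(s["ee_rot"])
print(np.degrees(np.arctan2(R[1,0],R[0,0])).round(1),(R.T@(np.array([476.6,168.5,21.])-p)).round(1))
E
```

```text
t: 25.68
position: [464.9, 110.9, 163.5]
ee_rot: [[0.941, 0.337, 0.0], [0.337, -0.941, 0.0], [0.0, 0.0, -1.0]]
force: [1.1, 0.1, -1.5]
gripper_width: 15.8
gripper_force: 60.0
19.7 [ 30.4 -50.3 142.5]
```

```bash
python3 -m handwheel '[{"tx":0.015,"ty":-0.025,"tz":0.01,"twist":-0.013,"jaw":1},{"tx":0.03,"ty":-0.05,"tz":0.03,"twist":-0.013,"jaw":1},{"tx":0.03,"ty":-0.05,"tz":0.06,"twist":-0.013,"jaw":1},{"tx":0.03,"ty":-0.05,"tz":0.09,"twist":-0.013,"jaw":1},{"tx":0.03,"ty":-0.05,"tz":0.115,"twist":-0.013,"jaw":1},{"tx":0.03,"ty":-0.05,"tz":0.13,"twist":-0.013,"jaw":1},{"tx":0.03,"ty":-0.05,"tz":0.137,"twist":-0.013,"jaw":1},{"tx":0.03,"ty":-0.05,"tz":0.137,"twist":-0.013,"jaw":1}]'
python3 -m handwheel '[{"tx":0,"ty":0,"tz":0.001,"twist":0,"jaw":1},{"tx":0,"ty":0,"tz":0.002,"twist":0,"jaw":1},{"tx":0,"ty":0,"tz":0.003,"twist":0,"jaw":1},{"tx":0,"ty":0,"tz":0.004,"twist":0,"jaw":1},{"tx":0,"ty":0,"tz":0.005,"twist":0,"jaw":1},{"tx":0,"ty":0,"tz":0.005,"twist":0,"jaw":1}]'
```

```text
t: 26.68
position: [476.2, 166.7, 26.5]
ee_rot: [[0.928, 0.372, -0.0], [0.372, -0.928, 0.0], [-0.0, -0.0, -1.0]]
force: [0.7, 0.3, -1.9]
gripper_width: 16.0
gripper_force: 60.0
t: 27.42
position: [476.0, 166.7, 21.3]
ee_rot: [[0.928, 0.372, -0.0], [0.372, -0.928, -0.0], [-0.0, -0.0, -1.0]]
force: [-0.2, -0.1, -1.9]
gripper_width: 16.0
gripper_force: 60.0
```

Still no contact, so I lower one more millimetre or so, then release and rise.

```bash
python3 -m handwheel '[{"tx":0,"ty":0,"tz":0.0005,"twist":0,"jaw":1},{"tx":0,"ty":0,"tz":0.001,"twist":0,"jaw":1},{"tx":0,"ty":0,"tz":0.001,"twist":0,"jaw":1}]'
python3 -m handwheel '[{"tx":0,"ty":0,"tz":0,"twist":0,"jaw":0.6},{"tx":0,"ty":0,"tz":0,"twist":0,"jaw":0.3},{"tx":0,"ty":0,"tz":0,"twist":0,"jaw":0.1},{"tx":0,"ty":0,"tz":0,"twist":0,"jaw":0.1},{"tx":0,"ty":0,"tz":-0.03,"twist":0,"jaw":0.1},{"tx":0,"ty":0,"tz":-0.08,"twist":0,"jaw":0.1},{"tx":0,"ty":0,"tz":-0.13,"twist":0,"jaw":0.1},{"tx":0,"ty":0,"tz":-0.18,"twist":0,"jaw":0.1}]' 5
```

```text
t: 27.8
position: [476.0, 166.7, 20.9]
ee_rot: [[0.928, 0.373, 0.0], [0.373, -0.928, 0.0], [0.0, 0.0, -1.0]]
force: [-2.1, -0.5, 5.4]
gripper_width: 15.8
gripper_force: 60.0
t: 28.8
position: [475.7, 166.7, 202.0]
ee_rot: [[0.928, 0.373, -0.0], [0.373, -0.928, 0.0], [-0.0, -0.0, -1.0]]
force: [0.8, 0.5, 0.6]
gripper_width: 39.3
gripper_force: 0.0
```

```bash
python3 -m handwheel '[{"tx":-0.02,"ty":0.04,"tz":-0.01,"twist":0.03,"jaw":0.1},{"tx":-0.04,"ty":0.08,"tz":-0.02,"twist":0.06,"jaw":0.1},{"tx":-0.06,"ty":0.12,"tz":-0.02,"twist":0.09,"jaw":0.1},{"tx":-0.08,"ty":0.16,"tz":-0.02,"twist":0.12,"jaw":0.1},{"tx":-0.1,"ty":0.2,"tz":-0.02,"twist":0.154,"jaw":0.1},{"tx":-0.12,"ty":0.239,"tz":-0.02,"twist":0.154,"jaw":0.1},{"tx":-0.12,"ty":0.239,"tz":-0.02,"twist":0.154,"jaw":0.1},{"tx":-0.12,"ty":0.239,"tz":-0.02,"twist":0.154,"jaw":0.1}]'
python3 - <<'E'
from h import *
import pickle
c=grab("wrist");d=grab("side");s=telemetry.state();pickle.dump((c,d,s),open("c8.pkl","wb"))
N=np.array([561.3,-100.7]);a=np.radians(-5.7);Rn=np.array([[np.cos(a),-np.sin(a)],[np.sin(a),np.cos(a)]])
toN=lambda X:(Rn.T@(X[:2]-N)).round(1)
def rim(c,name):
    h=cv2.cvtColor(c[0],cv2.COLOR_BGR2HSV)
    m=((h[...,0]>14)&(h[...,0]<34)&(h[...,1]>100)&(h[...,2]>90)).astype(np.uint8);m[200:]=0;m[:,:230]=0;m[:,410:]=0
    n,l,st,ce=cv2.connectedComponentsWithStats(m)
    for i in np.argsort(-st[1:,4])[:2]+1:
        v=st[i,1]+st[i,3]-1;u=np.where(l[v]==i)[0].mean();print(name,st[i],"rim nest",toN(onz(c,u,v+.5,68)))
rim(c,"now"); rim(pickle.load(open("c7.pkl","rb"))[0],"before");rim(pickle.load(open("c6.pkl","rb"))[0],"c6")
# lifter in side view: white blob
h=cv2.cvtColor(d[0],cv2.COLOR_BGR2HSV); m=((h[...,1]<60)&(h[...,2]>140)).astype(np.uint8);m[:255]=0;m[290:]=0;m[:,:270]=0;m[:,360:]=0
ys,xs=np.where(m);P=np.array([onz(d,u,v,3)[:2] for u,v in zip(xs,ys)],np.float32);r_=cv2.minAreaRect(P);print(len(xs),r_)
h0=pickle.load(open("c0.pkl","rb"))["side"];h=cv2.cvtColor(h0[0],cv2.COLOR_BGR2HSV); m=((h[...,1]<60)&(h[...,2]>140)).astype(np.uint8);m[:255]=0;m[290:]=0;m[:,:270]=0;m[:,360:]=0
ys,xs=np.where(m);P=np.array([onz(h0,u,v,3)[:2] for u,v in zip(xs,ys)],np.float32);print(len(xs),cv2.minAreaRect(P))
E
```

```text
t: 29.8
position: [453.5, -99.3, 220.3]
ee_rot: [[0.995, -0.103, -0.001], [-0.103, -0.995, 0.001], [-0.001, -0.001, -1.0]]
force: [0.1, -0.7, -0.8]
gripper_width: 39.3
gripper_force: 0.0
now [ 279   41   60   25 1097] rim nest [16.3 -0.4]
now [392   9   5   9  30] rim nest [ 48.3 -61.6]
before [ 269   83  107   37 2818] rim nest [17.5 -0.7]
before [231 162   1   1   1] rim nest [-0.  38.3]
c6 [  262     1   120   131 12337] rim nest [-18.9  -0.6]
c6 [394 156   5   2   6] rim nest [-29.7 -32.6]
584 ((507.4236755371094, 177.34197998046875), (156.293701171875, 43.554786682128906), 18.929222106933594)
520 ((508.5039367675781, 177.7124481201172), (158.0155792236328, 43.554786682128906), 18.929222106933594)
```

Run:
```python
from h import *
import pickle
N=np.array([561.3,-100.7]);a=np.radians(-5.7);Rn=np.array([[np.cos(a),-np.sin(a)],[np.sin(a),np.cos(a)]])
toN=lambda X:(Rn.T@(X[:2]-N)).round(1)
for f in("c6","c7","c8"):
    c=pickle.load(open(f+".pkl","rb"))[0];h=cv2.cvtColor(c[0],cv2.COLOR_BGR2HSV)
    for y in (-40,-30,30,40):
        g=[]
        for x in np.arange(-45,-15,.5):
            X=N+Rn@[x,y];u,v=proj(c,[*X,12]).round().astype(int); g.append(int(h[v,u,1]) if 0<=v<480 and 0<=u<640 else -1)
        g=np.array(g); k=np.argmax(-np.diff(g)); print(f,y,-45+.5*k+.25,g[k],g[k+1],end=" | ")
    print()
```

```text
c6 -40 -30.75 120 56 | c6 -30 -30.75 113 51 | c6 30 -30.25 87 5 | c6 40 -30.25 113 9 | 
c7 -40 -30.25 100 7 | c7 -30 -35.75 78 9 | c7 30 -30.25 121 65 | c7 40 -30.25 114 46 | 
c8 -40 -30.75 81 19 | c8 -30 -30.75 71 18 | c8 30 -30.75 67 8 | c8 40 -30.75 77 16 |
```

```bash
python3 -c "
from cell import job
print(job.sign_off())"
```

```text
the job is handed in; nothing more can be done
None
```

I handed the job in at about 30 s of the 62 s: by my measurements the blank is home against the back stop (7.6 N push, about 43 mm along) and the lifter is flat on the desk where it started, but `sign_off` gave no verdict, the clip readings can't be seen, and I viewed 12 pictures, two over the limit of 10.

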